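# Lock the bayonet lid on the specimen canister

## Robot

A 7-joint arm with a two-finger parallel gripper is mounted at the origin on the work surface. World frame = base frame: x ahead of the robot, y to its left, z up, the work surface at z = 0. Lengths are in m, angles in rad, forces in N, time in s.
With the tool pointing down it reaches from about 0.425 to 1.025 m from the base axis. Payload 9.4 kg.
Tool frame: the origin (TCP) lies between the finger pads; the fingertips stand 22 mm ahead of it and the grasp point (between the pads) lies 3 mm ahead of it; z points along the fingers, y is the direction in which the jaws open and shut (so a half turn about z gives the same grasp; the last joint's range is limited). The gripper opens to 93 mm and grips with 3 to 60 N. Pads are 15 mm wide; open, the fingers measure 128 mm over their backs; the gripper's body (75 mm by 188 mm) begins 65 mm behind the grasp point.
Start: joints at [1.253, 0.599, -0.003, 1.599, 0.002, 0.943, -0.08], TCP at [0.173, -0.704, 0.241] pointing down, gripper open.
Joint ranges: [-2.57, 2.57], [-0.35, 1.97], [-1.29, 1.29], [0.11, 2.56], [-1.05, 4.19], [0.11, 1.86], [-2.63, 2.63]. Speed limits (rad/s): [2.22, 2.22, 3.01, 3.01, 3.14, 3.14, 3.14].

## Interface

Orientations are given as a rotation vector (axis times angle).
In Python, from bench import status, viewer, workorder gives the robot as it stands.
- The arm moves only by the tool step_arm, never from a script. Its argument "plan" is text: rows parted by semicolons, each of 7 numbers parted by spaces: the shift along the tool's x, y, z in cm, then the turn, a rotation vector about the tool's x, y, z in rad, then the finger opening in cm, from 0 to 9.3. In form: tx ty tz wx wy wz gripper; .... A call has exactly 8 rows; each row shifts and turns the pose as measured when the row begins, along the tool's axes as they then stand; what a row does not reach is not made up. A row lasts 1/12 s, in which the tool goes at most 41.7 mm and 7.16 degrees, less where a joint would pass 70% of its speed; a pose out of reach is approached as far as the arm can. A call is refused whole if a number of a shift passes 4.17 or a number of a turn 0.125, either way. A call with a gripper value outside its range is refused whole. The fingers move at their own pace and stop on an object; the grip force is fixed at half the most. Time passes only in rows, so rows that do not move let the fingers close, or fill a call up. It gives the time, the measured TCP pose, the force and the opening at its end, in the units of the state.
- status.read_state(): the state, without advancing time (a new reading comes with each control period).
- viewer.read_camera(name): name is "scene" or "side" or "wrist"; returns a dict with "pixels" (420x560x3 uint8, red, green, blue), "fov_y" (degrees; the focal length in pixels is half the picture's height over the tangent of half this angle, whatever the lens; pixels are square), "cx", "cy" (the principal point, pixels), "R" (3x3) and "t" (3): a world point X has camera coordinates R X + t; the wrist camera has in their place "T_tool_cam" (4x4, takes a point from camera to tool coordinates, whose origin is the TCP and whose axes are the flange's). Camera axes: x right, y down, z forward; pixel columns grow to the right and rows downward; lengths in m; the calibration is good to about 2 mm. A picture is of the moment at which its call begins: read the wrist's pose just before it. There is no depth.
- workorder.close_job(): hands the job in, once; it reports no verdict.
The state is a dict: "time_s": time; "q": joint angles; "dq": joint speeds; "effort": joint torques, N m; "tcp_pos": TCP position; "ee_rot": TCP orientation; "force": force on the tool from outside, world axes, zero at the start; "moment": the same for the moment, N m; "grip_width": finger opening in m.
Only numpy, scipy, OpenCV 4.12 (cv2) and the standard library are available. Lean on these libraries where they do the work, as an engineer would, in place of code of your own. Each camera call takes 0.05 s, during which the arm holds its last target.

## Task

Close the white specimen canister: pick up its grey lid by the bar on top, let its two lugs down through the two notches in the canister's mouth, push the lid in against the spring and twist it clockwise (seen from above) as far as it goes, so that it is locked and stays down level when you let go. Work gently, by feel, without ramming the lid against the canister, and leave the other things on the desk where they are.

Things in the scene. Friction and masses are not known exactly. Their poses are not given: they have to be found in the camera images.
- lid: The loose grey plastic lid (0.13 to 0.25 kg), standing upright on the desk on its plug. Origin: centre of the plug's underside, z up. Plug 51 mm across, 0 to 15.5 mm high. Two opposite lugs at its foot, at +x and -x, reach 32 mm from the axis, 9 mm (0.30 rad) wide, 0 to 6 mm high. Round cover plate 72 mm across, 15.5 to 23.5 mm high. Same after half a turn.
- bar (a point): Middle of the lid's upright grip bar, 39.5 mm above the lid's origin. The bar is 60 mm long (along the lid's x, in line with the lugs), 14 mm thick (along y) and 32 mm tall, standing on the cover plate (top at 55.5 mm over the lid's origin).
- stand: Grey square base, 130 x 130 x 12 mm, fixed to the desk, origin at the centre of its underside. It firmly holds the upright white canister on its axis (84 mm across, rim 90 mm over the desk), but TURNED BY AN UNMEASURED ANGLE of up to 0.45 rad either way: at zero turn the two notches lie at the stand's +x and -x sides. Their true directions can be seen from above or felt with the lid.
- mouth (a point): On the canister's axis, level with the rim's top. The mouth is 56 mm across, in an inward lip 8 mm thick (bore below: 72 mm). Two opposite notches right through the lip, 0.42 rad wide, reach 34.5 mm from the axis: nearly 2 mm spare on each side of a lug. With the lugs lying on the rim the lid's origin is at this height; over the notches it can sink.
- pad (a point): On the axis, 6 mm below the rim: here a sprung pad in the canister meets the plug's underside, with 3 N at first and 0.5 N more per mm; an unlocked lid let go floats here. The lid's origin must go over 14 mm below the rim (spring about 7 N) for the lugs to turn under the lip; at 15.5 mm the cover plate hits the rim, a hard stop. Over 50 N (push, or twist at both lugs, in all) does damage; 10 N is plenty.
- locked (a point): On the axis, 11 mm below the rim: where the lid's origin rests when locked. Below the lip the lugs turn only clockwise seen from above. 0.67 to 0.75 rad from the notches' middle they lie under pockets, 3 mm deep, in the lip's underside; an end stop is at 0.75 rad. Let go there, the spring lifts the lugs into the pockets; short of them the lid stays about 14 mm below the rim.
- mug: Bystander, to be left alone: the blue coffee mug; origin at the centre of its underside.
- pen_pot: Bystander, to be left alone: the pen pot; origin at the centre of its underside.
- gel: Bystander, to be left alone: the gel bottle; origin at the centre of its underside.
- carton: Bystander, to be left alone: the small white carton; origin at the centre of its underside.
- phone: Bystander, to be left alone: the black phone; origin at the centre of its underside.
- cassette_a: Bystander, to be left alone: the first green cassette; origin at the centre of its underside.
- cassette_b: Bystander, to be left alone: the second green cassette; origin at the centre of its underside.
Things that resemble listed ones, but are neither listed nor needed, are in the scene too. What is shaped like the lid but blue, brown or purple is not meant.

How it is judged:
By the outcome, as a careful person would: the job done as asked, in the order asked, and still so for the second after the job is handed in, with the robot touching nothing.
It also fails if it takes over 72 s, if anything falls off the work surface, if the arm or the gripper's body presses on something with over 40 N, if the wrist force passes 120 N, or if a joint passes its speed limit or range.

## Working session

There is one attempt and no reset: what is moved stays moved. The work goes in short steps, Python scripts to look and compute and a tool call to move; the robot and the scene stay as the last step left them, time stands still between calls to the robot, and variables do not carry over. Pictures are saved under pics/ and viewed, and the job is handed in when it is done.

Besides the shell and the picture viewer there is one more tool, called after ">>>" by a JSON object that holds its "method" and its "body". step_arm: Moves the arm, as the interface text tells. Its arguments: {"type":"object","properties":{"plan":{"type":"string"}},"required":["plan"]}

```bash
ls; mkdir -p pics; python3 - <<'E'
from bench import status, viewer
import cv2
s=status.read_state(); print({k:s[k] for k in ('time_s','tcp_pos','ee_rot','force','grip_width')})
for n in ("scene","side","wrist"):
    c=viewer.read_camera(n); cv2.imwrite(f"pics/{n}0.png",c["pixels"][:,:,::-1])
    print(n,{k:c[k] for k in c if k!="pixels"})
E
```

```text
pics
{'time_s': 0.0, 'tcp_pos': array([ 0.1727427 , -0.70365204,  0.23975758]), 'ee_rot': array([-3.11735296e+00, -3.77166258e-01,  5.13650149e-04]), 'force': array([ 0.30472773, -0.12436712, -0.27337272]), 'grip_width': 0.093488160806589}
scene {'fov_y': 52.06217838636884, 'cx': 290.4334724858618, 'cy': 210.09715587563593, 'R': array([[ 0.72571677,  0.68799247,  0.00124146],
       [ 0.53319756, -0.5612919 , -0.63297059],
       [-0.43478217,  0.46001931, -0.77417485]]), 't': array([-0.36215682, -0.23673347,  1.59584834])}
side {'fov_y': 49.41505161800958, 'cx': 274.96513188821854, 'cy': 210.2265709997422, 'R': array([[-0.90475922, -0.42585982, -0.00736003],
       [-0.19607762,  0.4317919 , -0.88040293],
       [ 0.37810623, -0.79510953, -0.47416928]]), 't': array([0.45267238, 0.18840016, 1.1124698 ])}
wrist {'fov_y': 60.57853314941181, 'cx': 285.38551192811474, 'cy': 211.7242153022438, 'T_tool_cam': array([[-3.79583232e-04, -9.69878809e-01, -2.43587669e-01,
         6.80612579e-02],
       [ 9.99999807e-01, -2.48557297e-04, -5.68635942e-04,
        -1.04510146e-03],
       [ 4.90962458e-04, -2.43587838e-01,  9.69878716e-01,
        -1.43345800e-01],
       [ 0.00000000e+00,  0.00000000e+00,  0.00000000e+00,
         1.00000000e+00]])}
```

View pics/scene0.png

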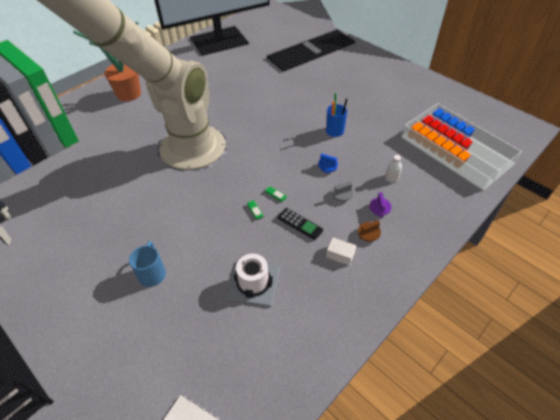

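View pics/side0.png

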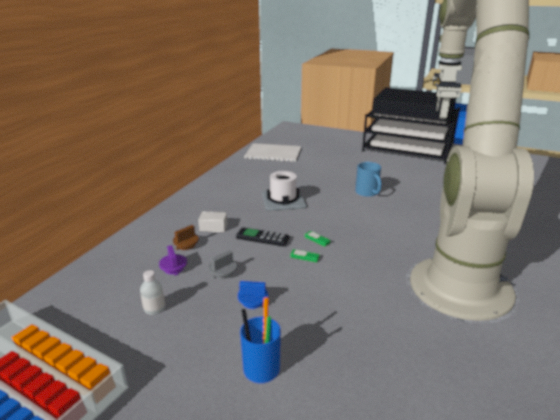

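View pics/wrist0.png

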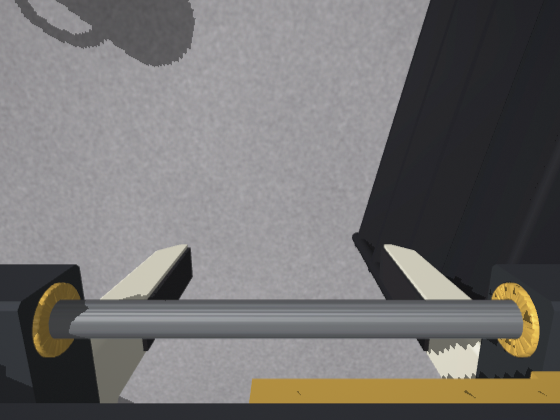

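The scene picture shows the grey lid near (344,190), with blue, purple and brown decoys around it, and the canister at (253,268). I'll triangulate using both cameras.

```bash
cat > h.py <<'E'
import numpy as np, cv2
from scipy.spatial.transform import Rotation as Ro
from bench import status, viewer
def ray(c,u,v,s=None):
    f=210/np.tan(np.radians(c["fov_y"]/2)); d=np.array([(u-c["cx"])/f,(v-c["cy"])/f,1])
    if "R" in c: return -c["R"].T@c["t"], c["R"].T@d
    M=Ro.from_rotvec(s["ee_rot"]).as_matrix(); T=c["T_tool_cam"]
    return s["tcp_pos"]+M@T[:3,3], M@(T[:3,:3]@d)
def atz(c,u,v,z,s=None):
    o,d=ray(c,u,v,s); return o+d*(z-o[2])/d[2]
def proj(c,X,s=None):
    f=210/np.tan(np.radians(c["fov_y"]/2)); X=np.asarray(X,float)
    if "R" in c: p=c["R"]@X+c["t"]
    else:
        M=Ro.from_rotvec(s["ee_rot"]).as_matrix(); T=c["T_tool_cam"]
        p=T[:3,:3].T@(M.T@(X-s["tcp_pos"])-T[:3,3])
    return np.array([f*p[0]/p[2]+c["cx"],f*p[1]/p[2]+c["cy"]])
E
python3 - <<'E'
from h import *
a=cv2.imread("pics/scene0.png"); b=cv2.imread("pics/side0.png")
def crop(i,x,y,w=80,h=60): return cv2.resize(i[y:y+h,x:x+w],(400,300),interpolation=cv2.INTER_CUBIC)
cv2.imwrite("pics/z1.png",np.vstack([np.hstack([crop(a,304,160),crop(a,213,245)]),np.hstack([crop(b,180,235),crop(b,244,160)])]))
c=viewer.read_camera("scene");d=viewer.read_camera("side")
print(atz(c,344,190,.03),atz(d,222,265,.03)); print(atz(c,253,266,.09),atz(d,283,178,.09))
E
```

```text
[0.55900863 0.19356541 0.03      ] [0.5550738  0.19695046 0.03      ]
[ 0.58445325 -0.23741583  0.09      ] [ 0.57940747 -0.23042637  0.09      ]
```

View pics/z1.png

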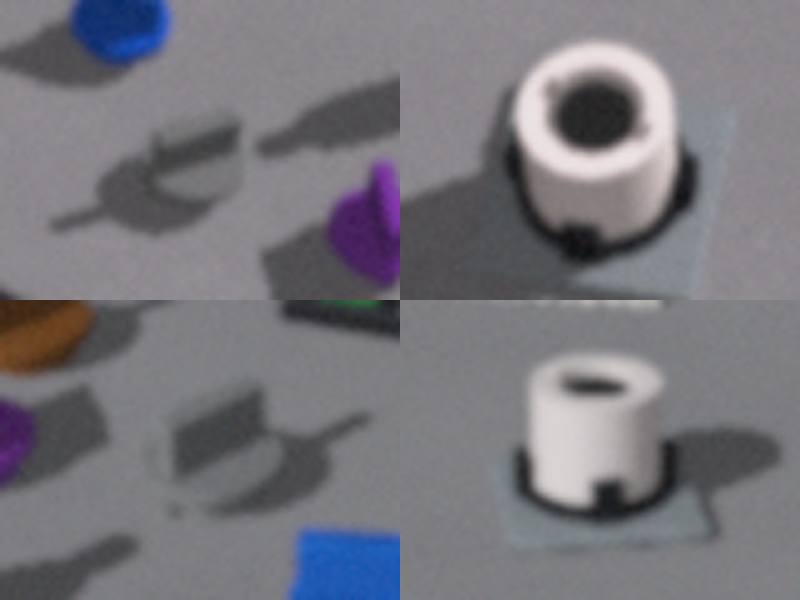

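```bash
cat >> h.py <<'E'
def go(tgt,yaw=None):
    """remaining in tool frame (cm) and yaw turn about tool z"""
    s=status.read_state(); M=Ro.from_rotvec(s["ee_rot"]).as_matrix()
    d=M.T@(np.array(tgt)-s["tcp_pos"])*100
    w=np.zeros(3)
    if yaw is not None:
        c,n=np.cos(yaw),np.sin(yaw); G=np.array([[c,n,0],[n,-c,0],[0,0,-1]])
        w=Ro.from_matrix(M.T@G).as_rotvec()
    print("t",s["time_s"],"tcp",s["tcp_pos"].round(4),"yaw",round(np.arctan2(M[1,0],M[0,0]),4),"tilt",(M[:2,2]).round(4),"delta cm",d.round(2),"w",w.round(4),"F",np.round(s["force"],2),"g",round(s["grip_width"]*1000,1),"q7",round(s["q"][6],3))
E
python3 - <<'E'
from h import *
c=viewer.read_camera("scene")
def dr(p,q,z):
    A=atz(c,*p,z);B=atz(c,*q,z); print(A,B,np.linalg.norm(B-A),np.arctan2(*(B-A)[[1,0]]))
dr((335,186),(352,182.4),.055)
dr((243,263),(261.4,271),.09)
print(dr((219.5+80-80+0,0),(1,1),0.0) if 0 else '')
go([0.56,-0.24,0.28],-1.0)
go([0.53,-0.21,0.28],-0.4)
E
```

```text
[0.53921941 0.16783113 0.055     ] [0.56932423 0.2184221  0.055     ] 0.05887059117965383 1.0340146607660228
[ 0.55781082 -0.24958217  0.09      ] [ 0.61218141 -0.2326751   0.09      ] 0.05693864593513989 0.3014811535318219

t 0.3 tcp [ 0.1729 -0.7039  0.2403] yaw 0.2408 tilt [-0.0002  0.0005] delta cm [ 48.66 -35.82  -3.95] w [-4.0000e-04  4.0000e-04  1.2408e+00] F [-0.16 -0.45  0.94] g 92.9 q7 -0.08
t 0.3 tcp [ 0.1729 -0.7039  0.2403] yaw 0.2408 tilt [-0.0002  0.0005] delta cm [ 46.46 -39.45  -3.95] w [-5.000e-04  3.000e-04  6.408e-01] F [-0.16 -0.45  0.94] g 92.9 q7 -0.08
```

>>> {"method": "step_arm", "body": {"plan": "2.5 -1.85 -1 0 0 0 9.3; 3.1 -2.3 -1 0 0 0 9.3; 3.1 -2.3 -1 0 0 0 9.3; 3.2 -2.38 -1 0 0 0 9.3; 3.2 -2.38 0 0 0 0 9.3; 3.2 -2.38 0 0 0 0 9.3; 3.2 -2.38 0 0 0 0 9.3; 3.2 -2.38 0 0 0 0 9.3"}}

```text
time_s: 0.97
tcp_pos: [0.3675, -0.4664, 0.2795]
ee_rot: [3.12, 0.349, -0.007]
force: [0.5, -0.4, 1.0]
grip_width: 0.0925
```

```bash
python3 -c "
from h import *
go([0.554,-0.243,0.28],0.3)"
```

```text
t 0.9667 tcp [ 0.3675 -0.4664  0.2795] yaw 0.2228 tilt [-0.004  -0.0027] delta cm [ 23.13 -17.66  -0.19] w [ 0.0016  0.0045 -0.0772] F [ 0.46 -0.38  1.04] g 92.5 q7 -0.56
```

>>> {"method": "step_arm", "body": {"plan": "3.2 -2.45 0 0 0 -0.02 9.3; 3.2 -2.45 0 0 0 -0.02 9.3; 3.2 -2.45 0 0 0 -0.02 9.3; 3.2 -2.45 0 0 0 -0.02 9.3; 3.2 -2.4 0 0 0 0 9.3; 3 -2.3 0 0 0 0 9.3; 2.7 -2 0 0 0 0 9.3; 1.2 -0.7 0 0 0 0 9.3"}}

```text
time_s: 1.63
tcp_pos: [0.5496, -0.2223, 0.2801]
ee_rot: [3.1, 0.49, 0.001]
force: [0.3, -0.6, 0.7]
grip_width: 0.0929
```

```bash
python3 -c "
from h import *
go([0.554,-0.243,0.28],0.3)
s=status.read_state();c=viewer.read_camera('wrist');cv2.imwrite('pics/w1.png',c['pixels'][:,:,::-1]);print(s['dq'].round(3),proj(c,[.582,-.234,.09],s))"
```

```text
t 1.6333 tcp [ 0.5496 -0.2223  0.2801] yaw 0.3132 tilt [ 0.001  -0.0027] delta cm [-0.22  2.11  0.01] w [ 0.0028 -0.0001  0.0132] F [ 0.32 -0.63  0.67] g 92.9 q7 -1.025
[-0.257  0.063  0.01  -0.115  0.024  0.055 -0.257] [308.85630015 166.9202608 ]
```

View pics/w1.png

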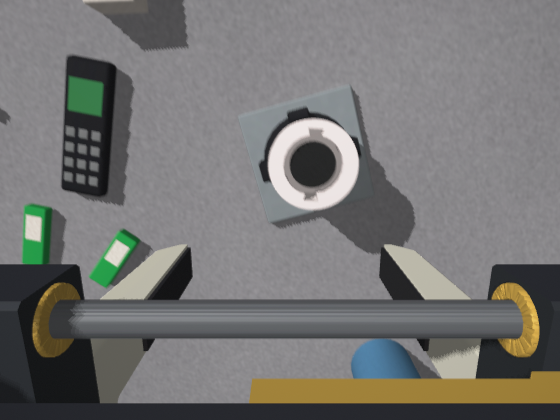

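The wrist picture shows the canister rim centred at about (313,163), with the notches at about (316,133) and (309,197). I'll measure them from a still frame.

```bash
cat > rim.py <<'E'
from h import *
viewer.read_camera('wrist')
s=status.read_state();c=viewer.read_camera('wrist');im=c['pixels']; cv2.imwrite('pics/w2.png',im[:,:,::-1])
np.save('pics/w2s.npy',dict(s),allow_pickle=True)
print(s['dq'].round(3))
# rectify top plane z=.09 around guess
g=np.array([.582,-.234]); N=500; R=.05
xs=np.linspace(-R,R,N); mp=np.zeros((N,N,2),np.float32)
for i in range(N):
    for j in range(N):
        mp[i,j]=proj(c,[g[0]+xs[j],g[1]-xs[i],.09],s)
r=cv2.remap(im,mp[:,:,0],mp[:,:,1],cv2.INTER_CUBIC); cv2.imwrite('pics/rect.png',r[:,:,::-1])
w=(r.min(2)>165).astype(np.uint8)
cs,_=cv2.findContours(w,cv2.RETR_CCOMP,cv2.CHAIN_APPROX_NONE)
for k in cs:
    if len(k)>200:
        h=cv2.convexHull(k); (x,y),rad=cv2.minEnclosingCircle(h); e=cv2.fitEllipse(k)
        print(len(k),(g[0]-R+x*2*R/(N-1)),g[1]+R-y*2*R/(N-1),rad*.2,'ell',g[0]-R+e[0][0]*.1/499,g[1]+R-e[0][1]*.1/499,np.array(e[1])*.1/499*1000)
E
python3 rim.py
```

```text
[ 0.05  -0.007  0.056  0.021  0.012  0.003  0.039]
1198 0.5832898875142863 -0.23831328966526805 42.51463928222657 ell 0.5831772568574649 -0.23872394985283066 [83.56474301 84.2429549 ]
897 0.5832024048096192 -0.23850901803607216 33.63408203125 ell 0.5836989484339773 -0.23814084394374685 [52.16885798 60.62720534]
```

View pics/rect.png

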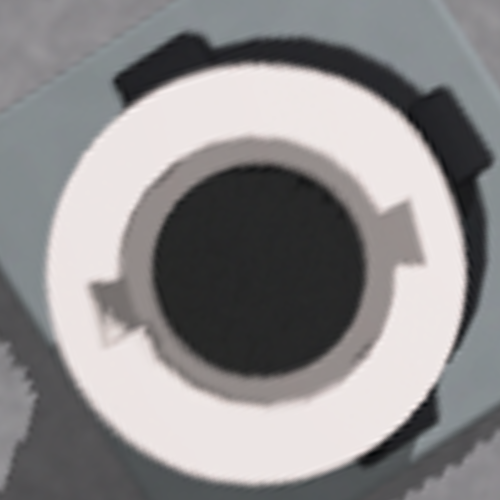

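>>> {"method": "step_arm", "body": {"plan": "1.22 -3.81 0 0 0 -0.09 9.3; 1.56 -3.68 0 0 0 -0.09 9.3; 1.88 -3.53 0 0 0 -0.09 9.3; 2.19 -3.35 0 0 0 -0.09 9.3; 2.48 -3.14 0 0 0 -0.09 9.3; 2.76 -2.9 0 0 0 -0.09 9.3; 3 -2.64 0 0 0 -0.09 9.3; 3.23 -2.36 0 0 0 -0.09 9.3"}}

```text
time_s: 2.45
tcp_pos: [0.5442, 0.0794, 0.2765]
ee_rot: [2.727, 1.531, -0.014]
force: [0.8, 0.3, 0.3]
grip_width: 0.0932
```

```bash
python3 -c "
from h import *
go([0.542,0.169,0.25],1.03)"
```

```text
t 2.45 tcp [0.5442 0.0794 0.2765] yaw 1.0231 tilt [-0.0011 -0.0167] delta cm [ 7.57 -4.88  2.51] w [ 0.0077  0.0148 -0.0069] F [0.77 0.29 0.3 ] g 93.2 q7 -0.987
```

>>> {"method": "step_arm", "body": {"plan": "2.6 -1.6 0.8 0 0 0 9.3; 2.4 -1.5 0.8 0 0 0 9.3; 1.6 -1.1 0.5 0 0 0 9.3; 0.4 -0.3 0.2 0 0 0 9.3; 0 0 0 0 0 0 9.3; 0 0 0 0 0 0 9.3; 0 0 0 0 0 0 9.3; 0 0 0 0 0 0 9.3"}}

```text
time_s: 3.12
tcp_pos: [0.5427, 0.16, 0.2524]
ee_rot: [2.724, 1.529, -0.013]
force: [0.5, -0.1, -0.4]
grip_width: 0.0933
```

```bash
python3 -c "
from h import *
go([0.542,0.169,0.25],1.03)
s=status.read_state();c=viewer.read_camera('wrist');cv2.imwrite('pics/w3.png',c['pixels'][:,:,::-1]);print(s['dq'].round(3))
np.save('pics/w3s.npy',dict(s),allow_pickle=True)
g=np.array([.557,.195]); N=500; R=.05
xs=np.linspace(-R,R,N)
for z,n in((.0555,'rt'),(.0235,'rc')):
    mp=np.array([[proj(c,[g[0]+x,g[1]-y,z],s) for x in xs] for y in xs],np.float32)
    cv2.imwrite(f'pics/{n}.png',cv2.remap(c['pixels'],mp[:,:,0],mp[:,:,1],cv2.INTER_CUBIC)[:,:,::-1])
"
```

```text
t 3.1167 tcp [0.5427 0.16   0.2524] yaw 1.0228 tilt [ 0.0011 -0.0192] delta cm [ 0.73 -0.53  0.22] w [ 0.0108  0.0159 -0.0071] F [ 0.52 -0.09 -0.37] g 93.3 q7 -1.154
[ 0.029 -0.007  0.014  0.003  0.003  0.003  0.008]
```

View pics/w3.png

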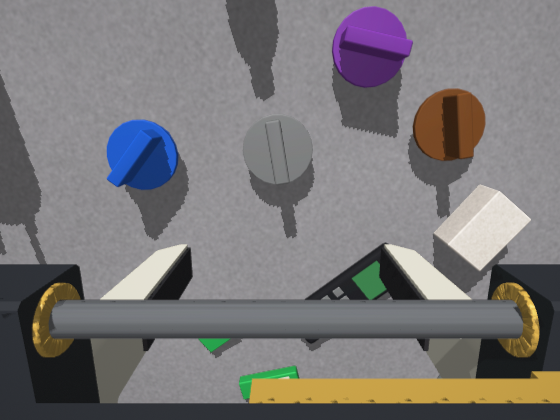

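View pics/rt.png

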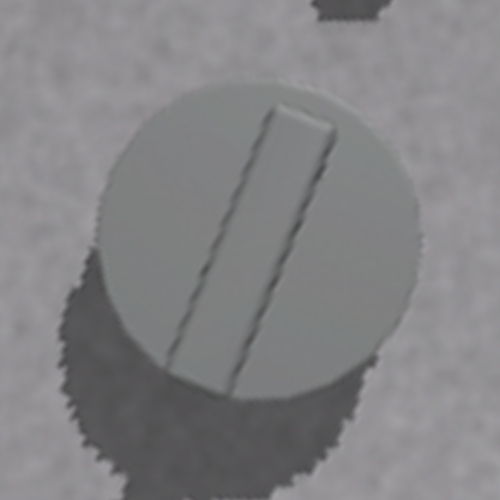

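View pics/rc.png

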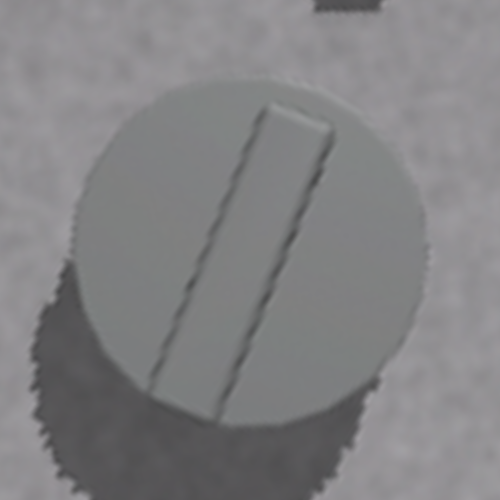

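The lid is at (0.557, 0.195), confirmed by both the cover circle and the bar top. The bar's yaw is about 1.19. Approaching above it.

```bash
python3 -c "
from h import *
go([0.557,0.195,0.12],1.192)"
```

```text
t 3.1667 tcp [0.5428 0.1597 0.2524] yaw 1.0223 tilt [ 0.0012 -0.0194] delta cm [ 3.96 -0.77 13.17] w [ 0.0098  0.0168 -0.1696] F [ 0.9  -1.38  0.15] g 92.9 q7 -1.154
```

>>> {"method": "step_arm", "body": {"plan": "1 -0.2 1 0.005 0.006 -0.06 7; 1 0 2.5 0.005 0.006 -0.06 5; 1 0 2.5 0.005 0.006 -0.05 4.5; 0.8 0 2.5 0 0 -0.02 4.5; 0.4 0 2.5 0 0 0 4.5; 0 0 1.5 0 0 0 4.5; 0 0 0.5 0 0 0 4.5; 0 0 0 0 0 0 4.5"}}

```text
time_s: 3.83
tcp_pos: [0.5659, 0.1895, 0.1213]
ee_rot: [-2.587, -1.782, -0.01]
force: [-0.2, 0.4, 0.7]
grip_width: 0.0468
```

```bash
python3 -c "
from h import *
go([0.557,0.195,0.05],1.192)
s=status.read_state();c=viewer.read_camera('wrist');cv2.imwrite('pics/w4.png',c['pixels'][:,:,::-1]);print(s['dq'].round(3))
"
```

```text
t 3.8333 tcp [0.5659 0.1895 0.1213] yaw 1.2066 tilt [0.005  0.0035] delta cm [ 0.16 -1.05  7.13] w [ 0.0034 -0.0051  0.0146] F [-0.24  0.35  0.69] g 46.8 q7 -1.111
[ 0.013  0.002  0.006  0.001 -0.     0.008  0.005]
```

View pics/w4.png

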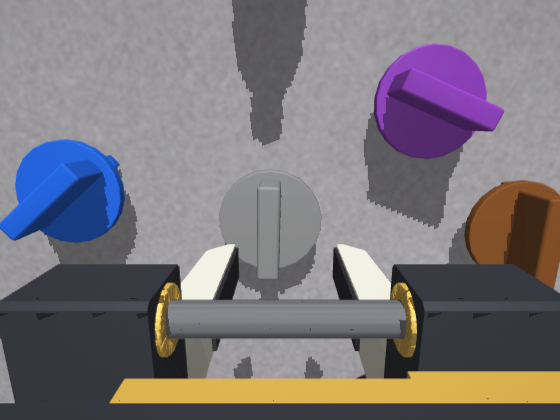

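>>> {"method": "step_arm", "body": {"plan": "0.1 -0.5 0.3 0.002 -0.003 0 4.5; 0.1 -0.5 0.8 0.002 -0.003 0 4.5; 0 -0.2 1 0 0 0 4.5; 0 0 1 0 0 0 4.5; 0 0 0 0 0 0 4.5; 0 0 0 0 0 0 4.5; 0 0 0 0 0 0 4.5; 0 0 0 0 0 0 4.5"}}

```text
time_s: 4.55
tcp_pos: [0.5565, 0.196, 0.0921]
ee_rot: [2.587, 1.779, 0.007]
force: [-0.9, 0.8, -0.3]
grip_width: 0.0449
```

```bash
python3 -c "
from h import *
go([0.557,0.195,0.05],1.207)
s=status.read_state();c=viewer.read_camera('wrist');cv2.imwrite('pics/w5.png',c['pixels'][:,:,::-1]);print(s['dq'].round(3))
u=np.array([np.cos(1.2),np.sin(1.2)]);v=np.array([-u[1],u[0]])
for a,b in((30,7),(30,-7),(-30,7),(-30,-7)): print(proj(c,[*(np.array([.557,.195])+u*a/1e3+v*b/1e3),.0555],s).round(1))
"
```

```text
t 4.55 tcp [0.5565 0.196  0.0921] yaw 1.2048 tilt [0.0051 0.0006] delta cm [-0.08  0.06  4.21] w [ 0.0046 -0.0023 -0.0022] F [-0.89  0.82 -0.26] g 44.9 q7 -1.155
[ 0.     0.003 -0.001 -0.001  0.001  0.002 -0.001]
[273.1 200.7]
[300.5 200.8]
[273.6 306.9]
[298.9 306.9]
```

View pics/w5.png

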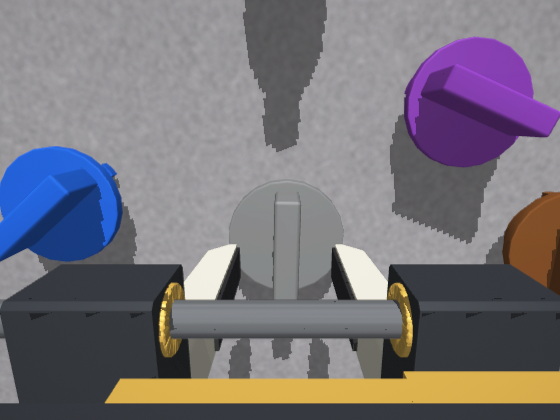

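The bar lines up with the prediction (columns 275–300, far end at row 202) and is centred between the fingers. Descending and grasping.

>>> {"method": "step_arm", "body": {"plan": "0 0 0.8 0.003 -0.001 0 4.5; 0 0 1 0 0 0 4.5; 0 0 1 0 0 0 4.5; 0 0 0.8 0 0 0 4.5; 0 0 0.4 0 0 0 4.5; 0 0 0.2 0 0 0 4.5; 0 0 0 0 0 0 4.5; 0 0 0 0 0 0 4.5"}}

```text
time_s: 5.27
tcp_pos: [0.5573, 0.1957, 0.0459]
ee_rot: [2.588, 1.779, 0.003]
force: [-1.2, 0.1, 8.0]
grip_width: 0.0451
```

```bash
python3 -c "
from h import *
go([0.557,0.195,0.049],1.205)
"
```

```text
t 5.2667 tcp [0.5573 0.1957 0.0459] yaw 1.2041 tilt [0.0024 0.0004] delta cm [-0.08 -0.   -0.32] w [ 0.0021 -0.0012 -0.0009] F [-1.21  0.12  7.99] g 45.1 q7 -1.187
```

>>> {"method": "step_arm", "body": {"plan": "0 0 -0.2 0 0 0 4.5; 0 0 -0.15 0 0 0 4.5; 0 0 0 0 0 0 3.5; 0 0 0 0 0 0 2.5; 0 0 0 0 0 0 1.8; 0 0 0 0 0 0 1.2; 0 0 0 0 0 0 1; 0 0 0 0 0 0 1"}}

```text
time_s: 5.93
tcp_pos: [0.5574, 0.1959, 0.0496]
ee_rot: [2.588, 1.779, 0.004]
force: [0.0, 0.5, 1.2]
grip_width: 0.0137
```

```bash
python3 -c "
from h import *
go([0.557,0.195,0.049],1.205)
"
```

```text
t 5.9333 tcp [0.5574 0.1959 0.0496] yaw 1.2042 tilt [0.0027 0.0006] delta cm [-0.1  -0.    0.06] w [ 0.0023 -0.0015 -0.0008] F [0.04 0.54 1.19] g 13.7 q7 -1.184
```

>>> {"method": "step_arm", "body": {"plan": "0 0 -0.5 0 0 0 1; 0 0 -1 0 0 0 1; 0 0 -2 0 0 0 1; 0 0 -3 0 0 0 1; 0 0 -3 0 0 0 1; 0 0 -2 0 0 0 1; 0 0 -1 0 0 0 1; 0 0 0 0 0 0 1"}}

```text
time_s: 6.6
tcp_pos: [0.5548, 0.1954, 0.1826]
ee_rot: [-2.588, -1.781, 0.004]
force: [0.6, 0.8, -1.5]
grip_width: 0.0136
```

```bash
python3 -c "
from h import *
go([0.5832,-0.2387,0.17],0.252)
s=status.read_state();c=viewer.read_camera('wrist');cv2.imwrite('pics/w6.png',c['pixels'][:,:,::-1]);print(s['moment'])
T=c['T_tool_cam'];print(Ro.from_rotvec(s['ee_rot']).as_matrix().round(4))
"
```

```text
t 6.6 tcp [0.5548 0.1954 0.1826] yaw 1.2056 tilt [-0.0023 -0.0013] delta cm [-39.53  18.16   1.32] w [-5.000e-04  2.700e-03  9.536e-01] F [ 0.64  0.76 -1.49] g 13.6 q7 -1.084
[-0.0074714  -0.10544297 -0.00653083]
[[ 0.3572  0.934  -0.0023]
 [ 0.934  -0.3572 -0.0013]
 [-0.0021 -0.0016 -1.    ]]
```

View pics/w6.png

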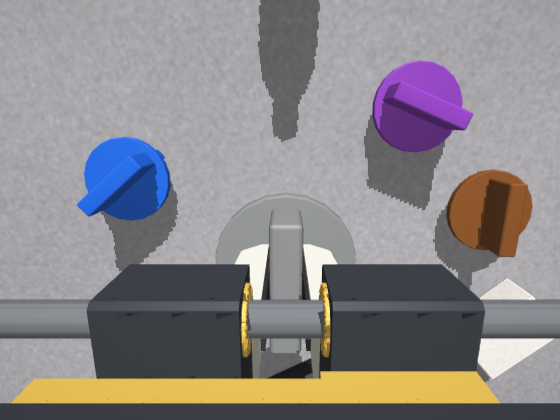

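```bash
python3 -c "
from h import *
c=viewer.read_camera('wrist');T=c['T_tool_cam'];f=210/np.tan(np.radians(c['fov_y']/2))
def tz(u,v,z):
    d=T[:3,:3]@np.array([(u-c['cx'])/f,(v-c['cy'])/f,1]);o=T[:3,3];return (o+d*(z-o[2])/d[2])*1000
print(tz(285,193,.0261),tz(216,256,.0261),tz(356,256,.0261))
print(tz(270,224,-.0059),tz(301,224,-.0059),tz(285,352,-.0059))
im=c['pixels'];cv2.imwrite('pics/w6z.png',cv2.resize(im[180:280,200:370],None,fx=4.5,fy=4.5,interpolation=cv2.INTER_CUBIC)[:,:,::-1])
"
```

```text
[35.32720496 -0.14085471 26.1       ] [  3.19370236 -34.75892797  26.1       ] [ 3.15741794 35.44401622 26.1       ]
[29.07214393 -6.08656918 -5.9       ] [29.06620296  6.23853685 -5.9       ] [-29.09932059  -0.16021496  -5.9       ]
```

View pics/w6z.png

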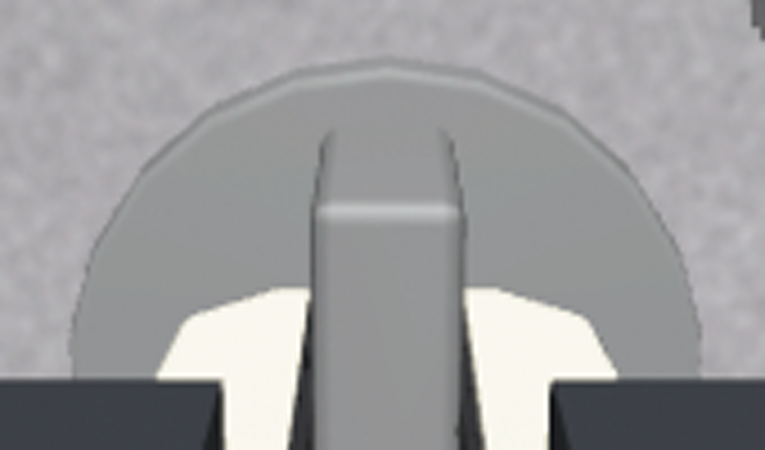

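>>> {"method": "step_arm", "body": {"plan": "-1.8 0.85 0 0 0 0.05 1; -3.4 1.9 0 0 0 0.09 1; -3.23 2.29 0 0 0 0.09 1; -3.01 2.57 0 0 0 0.09 1; -2.77 2.83 0 0 0 0.09 1; -2.5 3.07 0 0 0 0.09 1; -2.21 3.28 0 0 0 0.09 1; -1.91 3.47 0 0 0 0.09 1"}}

```text
time_s: 7.37
tcp_pos: [0.5788, -0.1028, 0.171]
ee_rot: [-3.033, -0.79, 0.027]
force: [0.6, 0.8, -2.1]
grip_width: 0.0138
```

```bash
python3 -c "
from h import *
go([0.5836,-0.2386,0.18],0.252)
"
```

```text
t 7.3667 tcp [ 0.5788 -0.1028  0.171 ] yaw 0.5097 tilt [-0.0182  0.0025] delta cm [-6.22 12.08 -0.94] w [-0.0091  0.016   0.2576] F [ 0.64  0.79 -2.11] g 13.8 q7 -1.126
```

>>> {"method": "step_arm", "body": {"plan": "-1.7 3.2 -0.2 -0.002 0.004 0.09 1; -1.2 3.1 -0.2 -0.002 0.004 0.08 1; -0.8 2.4 -0.2 -0.002 0.004 0.05 1; -0.3 1.2 -0.1 -0.002 0.002 0.01 1; 0 0.4 0 0 0 0 1; 0 0 0 0 0 0 1; 0 0 0 0 0 0 1; 0 0 0 0 0 0 1"}}

```text
time_s: 8.03
tcp_pos: [0.5746, -0.2294, 0.1683]
ee_rot: [-3.116, -0.392, 0.029]
force: [0.4, 0.4, -1.7]
grip_width: 0.0136
```

```bash
python3 -c "
from h import *
go([0.5836,-0.2386,0.18],0.252)
"
```

```text
t 8.0333 tcp [ 0.5746 -0.2294  0.1683] yaw 0.2501 tilt [-0.0182 -0.0012] delta cm [ 0.62  1.11 -1.18] w [-0.0034  0.0179 -0.002 ] F [ 0.44  0.36 -1.69] g 13.6 q7 -1.128
```

>>> {"method": "step_arm", "body": {"plan": "0.4 0.5 0 -0.002 0.009 0 1; 0.2 0.5 0 -0.002 0.009 0 1; 0 0.1 0.4 0 0.003 0 1; 0 0 0.6 0 0 0 1; 0 0 0.3 0 0 0 1; 0 0 0 0 0 0 1; 0 0 0 0 0 0 1; 0 0 0 0 0 0 1"}}

```text
time_s: 8.7
tcp_pos: [0.5855, -0.2323, 0.1533]
ee_rot: [-3.112, -0.409, -0.008]
force: [-1.1, -0.1, -1.7]
grip_width: 0.0134
```

```bash
python3 -c "
from h import *
go([0.5836,-0.2386,0.14],0.252)
a=viewer.read_camera('scene')['pixels'];b=viewer.read_camera('side')['pixels'];w=viewer.read_camera('wrist')['pixels']
z=lambda i,x,y:cv2.resize(i[y:y+90,x:x+80],(400,450),interpolation=cv2.INTER_CUBIC)
cv2.imwrite('pics/z7.png',np.hstack([z(a,213,210),z(b,244,125)])[:,:,::-1]);cv2.imwrite('pics/w7.png',w[:,:,::-1])
"
```

```text
t 8.7 tcp [ 0.5855 -0.2323  0.1533] yaw 0.2612 tilt [0.005  0.0034] delta cm [-0.36  0.56  1.32] w [-0.002  -0.0057  0.0092] F [-1.07 -0.12 -1.75] g 13.4 q7 -1.113
```

View pics/z7.png

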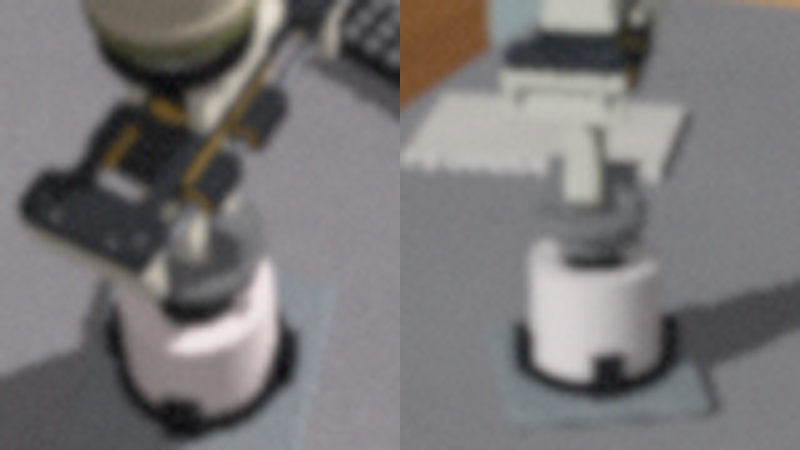

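View pics/w7.png

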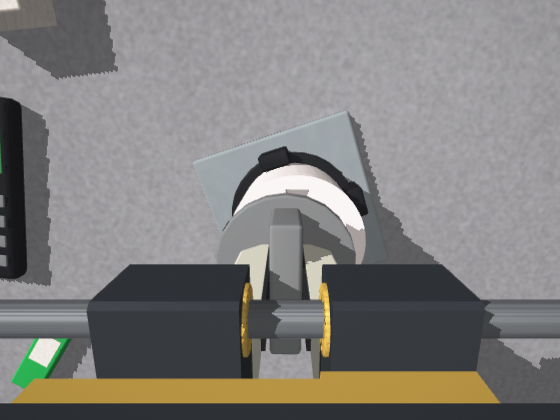

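>>> {"method": "step_arm", "body": {"plan": "-0.2 0.3 0 -0.001 -0.003 0.005 1; -0.15 0.25 0.2 -0.001 -0.002 0.004 1; 0 0 0 0 0 0 1; 0 0 0 0 0 0 1; 0 0 0 0 0 0 1; 0 0 0 0 0 0 1; 0 0 0 0 0 0 1; 0 0 0 0 0 0 1"}}

```text
time_s: 9.52
tcp_pos: [0.5836, -0.2399, 0.1519]
ee_rot: [3.116, 0.392, 0.002]
force: [-0.4, -0.2, -2.2]
grip_width: 0.0136
```

```bash
cat > look.py <<'E'
import sys
from h import *
n=sys.argv[1]
go([0.5836,-0.2386,0.1396],0.252)
s=status.read_state(); c=viewer.read_camera('wrist');w=c['pixels']
zz=w[110:270,200:380]
cv2.imwrite(f'pics/w{n}.png',cv2.resize(zz,None,fx=4,fy=3.7,interpolation=cv2.INTER_CUBIC)[:,:,::-1])
# notch outline predicted
for a in (-.21,0,.21):
    p=[.5832+.0345*np.cos(.252+a),-.2387+.0345*np.sin(.252+a),.09]; q=proj(c,p,s); print(q.round(1),((q-[200,110])*[4,3.7]).round())
for a in (-1.3,0,1.3):
    p=[.5832+.042*np.cos(.252+a),-.2387+.042*np.sin(.252+a),.09]; q=proj(c,p,s); print('rim',((q-[200,110])*[4,3.7]).round())
E
python3 look.py 8
```

```text
t 9.5167 tcp [ 0.5836 -0.2399  0.1519] yaw 0.2503 tilt [ 0.0016 -0.0009] delta cm [ 0.03 -0.12  1.23] w [ 0.0013 -0.0013 -0.0017] F [-0.38 -0.21 -2.19] g 13.6 q7 -1.115
[297.5 183. ] [390. 270.]
[285.  181.8] [340. 266.]
[272.5 183.1] [290. 270.]
rim [614. 409.]
rim [340. 217.]
rim [ 67. 410.]
```

View pics/w8.png

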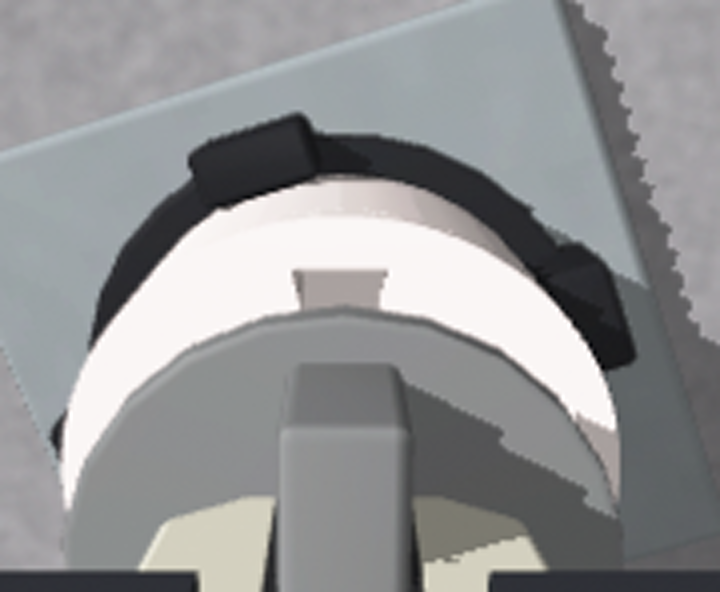

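The notch is at zoom columns 294–388, row 270, against a prediction of 290–390 at row 270, so they agree. Going down by feel.

>>> {"method": "step_arm", "body": {"plan": "0.03 -0.1 0.2 0.001 -0.001 0 1; 0 0 0.3 0 0 0 1; 0 0 0.3 0 0 0 1; 0 0 0.2 0 0 0 1; 0 0 0 0 0 0 1; 0 0 0 0 0 0 1; 0 0 0 0 0 0 1; 0 0 0 0 0 0 1"}}

```text
time_s: 10.23
tcp_pos: [0.5836, -0.2383, 0.1404]
ee_rot: [-3.117, -0.393, 0.0]
force: [-0.4, -0.5, -1.4]
grip_width: 0.0139
```

```bash
python3 look.py 9
```

```text
t 10.2333 tcp [ 0.5836 -0.2383  0.1404] yaw 0.2508 tilt [-0.0003  0.0003] delta cm [-0.01  0.02  0.08] w [-0.0003  0.0003 -0.0012] F [-0.37 -0.49 -1.41] g 13.9 q7 -1.119
[301.1 187.1] [404. 285.]
[287.9 185.7] [352. 280.]
[274.7 187.1] [299. 285.]
rim [640. 431.]
rim [352. 229.]
rim [ 63. 432.]
```

>>> {"method": "step_arm", "body": {"plan": "0 0 0.12 0 0 0 1; 0 0 0.12 0 0 0 1; 0 0 0.12 0 0 0 1; 0 0 0.12 0 0 0 1; 0 0 0 0 0 0 1; 0 0 0 0 0 0 1; 0 0 0 0 0 0 1; 0 0 0 0 0 0 1"}}

```text
time_s: 10.95
tcp_pos: [0.584, -0.2384, 0.1355]
ee_rot: [3.117, 0.393, 0.001]
force: [0.4, -0.0, -2.6]
grip_width: 0.0134
```

```bash
python3 look.py 10
```

```text
t 10.95 tcp [ 0.584  -0.2384  0.1355] yaw 0.2507 tilt [0.0006 0.    ] delta cm [-0.04  0.01 -0.41] w [ 0.0001 -0.0006 -0.0013] F [ 0.41 -0.02 -2.6 ] g 13.4 q7 -1.12
[301.1 189.4] [404. 294.]
[287.6 188. ] [350. 289.]
[274.1 189.4] [296. 294.]
rim [646. 443.]
rim [350. 237.]
rim [ 55. 444.]
```

View pics/w10.png

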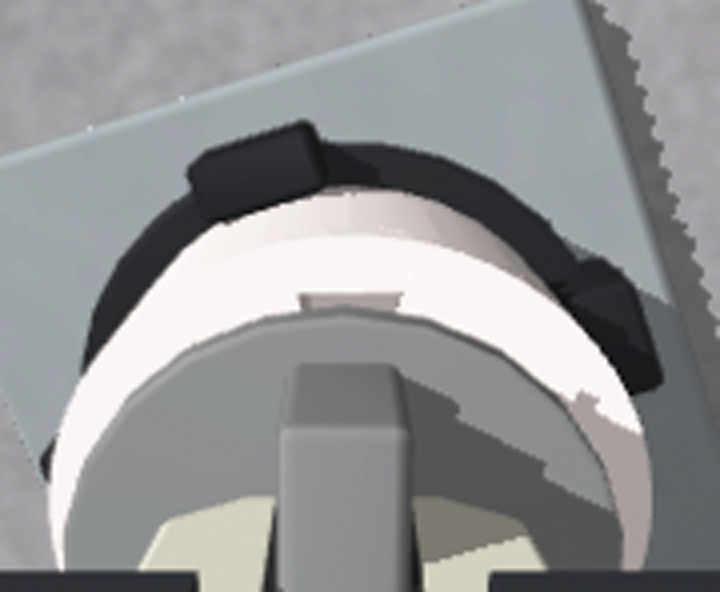

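No force 4 mm below the rim, so the lugs are in the notches. Pressing on against the spring.

>>> {"method": "step_arm", "body": {"plan": "-0.03 0 0.12 0 0 0 1; 0 0 0.15 0 0 0 1; 0 0 0.15 0 0 0 1; 0 0 0.15 0 0 0 1; 0 0 0.12 0 0 0 1; 0 0 0.1 0 0 0 1; 0 0 0 0 0 0 1; 0 0 0 0 0 0 1"}}

```text
time_s: 11.67
tcp_pos: [0.584, -0.2385, 0.1283]
ee_rot: [3.116, 0.393, 0.003]
force: [-1.9, 0.2, 3.5]
grip_width: 0.0135
```

```bash
python3 look.py 11
```

```text
t 11.6667 tcp [ 0.584  -0.2385  0.1283] yaw 0.2507 tilt [ 0.0019 -0.0005] delta cm [-0.04 -0.   -1.13] w [ 0.0009 -0.0018 -0.0013] F [-1.87  0.22  3.53] g 13.5 q7 -1.122
[301.4 192. ] [406. 304.]
[287.4 190.6] [350. 298.]
[273.4 192.1] [294. 304.]
rim [655. 458.]
rim [350. 245.]
rim [ 44. 459.]
```

>>> {"method": "step_arm", "body": {"plan": "-0.03 0 0.12 0 -0.001 0 1; 0 0 0.12 0 0 0 1; 0 0 0.1 0 0 0 1; 0 0 0.05 0 0 0 1; 0 0 0 0 0 0 1; 0 0 0 0 0 0 1; 0 0 0 0 0 0 1; 0 0 0 0 0 0 1"}}

```text
time_s: 12.38
tcp_pos: [0.584, -0.2385, 0.1249]
ee_rot: [3.116, 0.393, 0.003]
force: [-2.0, 1.1, 5.8]
grip_width: 0.0137
```

```bash
python3 look.py 12
```

```text
t 12.3833 tcp [ 0.584  -0.2385  0.1249] yaw 0.2507 tilt [ 0.0018 -0.0009] delta cm [-0.04 -0.   -1.47] w [ 0.0014 -0.0015 -0.0013] F [-2.    1.12  5.81] g 13.7 q7 -1.123
[301.6 193.3] [406. 308.]
[287.4 191.8] [349. 303.]
[273.1 193.3] [292. 308.]
rim [661. 465.]
rim [349. 248.]
rim [ 38. 466.]
```

>>> {"method": "step_arm", "body": {"plan": "-0.02 0 0.02 0 0 0.03 1; 0 0 0.02 0 0 0.04 1; 0 0 0.02 0 0 0.04 1; 0 0 0.01 0 0 0.04 1; 0 0 0 0 0 0.04 1; 0 0 0 0 0 0.02 1; 0 0 0 0 0 0 1; 0 0 0 0 0 0 1"}}

```text
time_s: 13.1
tcp_pos: [0.585, -0.2394, 0.1252]
ee_rot: [3.139, 0.049, 0.007]
force: [-1.7, 1.1, 4.7]
grip_width: 0.0138
```

```bash
python3 -c "
from h import *
go([0.5836,-0.2386,0.125],-.498);print(status.read_state()['moment'])"
```

```text
t 13.1 tcp [ 0.585  -0.2394  0.1252] yaw 0.031 tilt [ 0.0044 -0.0022] delta cm [-0.14 -0.08  0.02] w [ 0.0012 -0.0049  0.529 ] F [-1.66  1.07  4.74] g 13.8 q7 -1.281
[ 0.23596381  0.39999997 -0.01100666]
```

>>> {"method": "step_arm", "body": {"plan": "-0.06 -0.04 0.02 0 -0.002 0.03 1; -0.05 -0.03 0.02 0 -0.001 0.05 1; -0.02 -0.02 0.01 0 0 0.05 1; -0.02 -0.02 0.01 0 0 0.05 1; -0.02 -0.02 0.01 0 0 0.04 1; 0 0 0 0 0 0.02 1; 0 0 0 0 0 0 1; 0 0 0 0 0 0 1"}}

```text
time_s: 13.77
tcp_pos: [0.5848, -0.24, 0.1253]
ee_rot: [3.117, -0.357, 0.009]
force: [-1.8, -0.1, 5.3]
grip_width: 0.014
```

```bash
python3 -c "
from h import *
go([0.5836,-0.2386,0.125],-.498);print(status.read_state()['moment'])"
```

```text
t 13.7667 tcp [ 0.5848 -0.24    0.1253] yaw -0.2282 tilt [ 0.0049 -0.0048] delta cm [-0.15 -0.11  0.03] w [ 0.0028 -0.0064  0.2698] F [-1.79 -0.07  5.33] g 14.0 q7 -1.467
[0.20119408 0.3204556  0.01202089]
```

>>> {"method": "step_arm", "body": {"plan": "-0.06 -0.05 0.02 0.001 -0.003 0.03 1; -0.06 -0.05 0.02 0.001 -0.002 0.045 1; -0.03 -0.03 0.01 0 0 0.045 1; -0.02 -0.02 0.01 0 0 0.04 1; -0.02 -0.02 0.01 0 0 0.03 1; 0 0 0 0 0 0.02 1; 0 0 0 0 0 0 1; 0 0 0 0 0 0 1"}}

```text
time_s: 14.43
tcp_pos: [0.5848, -0.2399, 0.1252]
ee_rot: [3.059, -0.706, 0.007]
force: [-1.4, -0.1, 4.2]
grip_width: 0.0143
```

```bash
python3 -c "
from h import *
go([0.5836,-0.2386,0.125],-.498);print(status.read_state()['moment'])"
```

```text
t 14.4333 tcp [ 0.5848 -0.2399  0.1252] yaw -0.4539 tilt [ 0.0036 -0.0034] delta cm [-0.16 -0.06  0.02] w [ 0.0014 -0.0048  0.0441] F [-1.43 -0.11  4.2 ] g 14.3 q7 -1.626
[ 0.02037382  0.24171465 -0.01716752]
```

>>> {"method": "step_arm", "body": {"plan": "-0.04 -0.02 0.01 0 -0.002 0.015 1; -0.03 -0.02 0.01 0 -0.002 0.015 1; 0 0 0 0 0 0.015 1; 0 0 0 0 0 0.015 1; 0 0 0 0 0 0.015 1; 0 0 0 0 0 0.01 1; 0 0 0 0 0 0 1; 0 0 0 0 0 0 1"}}

```text
time_s: 15.1
tcp_pos: [0.5846, -0.2403, 0.1252]
ee_rot: [3.024, -0.841, 0.002]
force: [-0.8, -2.3, 4.4]
grip_width: 0.0138
```

```bash
python3 -c "
from h import *
go([0.5836,-0.2386,0.125],-.498);print(status.read_state()['moment'])"
```

```text
t 15.1 tcp [ 0.5846 -0.2403  0.1252] yaw -0.5425 tilt [ 0.0005 -0.0036] delta cm [-0.18 -0.1   0.02] w [ 0.0029 -0.0022 -0.0445] F [-0.84 -2.28  4.42] g 13.8 q7 -1.689
[-0.25477731  0.20912283  0.69284509]
```

The stop is felt (moment 0.69 N m about z). Easing off slightly and letting the spring lift the lid into the pockets.

>>> {"method": "step_arm", "body": {"plan": "0 0 0 0 0 -0.015 1; 0 0 -0.08 0 0 -0.005 1; 0 0 -0.08 0 0 0 1; 0 0 -0.08 0 0 0 1; 0 0 -0.08 0 0 0 1; 0 0 0 0 0 0 1; 0 0 0 0 0 0 1; 0 0 0 0 0 0 1"}}

```text
time_s: 15.77
tcp_pos: [0.5846, -0.2403, 0.1262]
ee_rot: [3.032, -0.809, 0.0]
force: [0.2, -2.2, -3.3]
grip_width: 0.0136
```

```bash
python3 -c "
from h import *
go([0.5836,-0.2386,0.1286],-.498);print(status.read_state()['moment'])"
```

```text
t 15.7667 tcp [ 0.5846 -0.2403  0.1262] yaw -0.5215 tilt [-0.0007 -0.0034] delta cm [-0.17 -0.1  -0.24] w [ 0.0033 -0.001  -0.0235] F [ 0.25 -2.2  -3.33] g 13.6 q7 -1.675
[-0.47996005 -0.3464238   0.44330728]
```

>>> {"method": "step_arm", "body": {"plan": "0 0 0.05 0 0 -0.01 1; -0.08 -0.06 0.03 0.002 0 -0.01 1; -0.08 -0.06 0 0 0 0 1; 0 0 0 0 0 0 1; 0 0 -0.06 0 0 0 1; 0 0 -0.06 0 0 0 1; 0 0 -0.06 0 0 0 1; 0 0 0 0 0 0 1"}}

```text
time_s: 16.43
tcp_pos: [0.5844, -0.2402, 0.1286]
ee_rot: [3.04, -0.781, 0.007]
force: [2.5, -3.7, 1.2]
grip_width: 0.0136
```

```bash
python3 -c "
from h import *
go([0.5836,-0.2386,0.1286],-.498);print(status.read_state()['moment'])
a=viewer.read_camera('scene')['pixels'];b=viewer.read_camera('side')['pixels'];w=viewer.read_camera('wrist')['pixels']
z=lambda i,x,y:cv2.resize(i[y:y+90,x:x+80],(400,450),interpolation=cv2.INTER_CUBIC)
cv2.imwrite('pics/z13.png',np.hstack([z(a,213,210),z(b,244,125)])[:,:,::-1]);cv2.imwrite('pics/w13.png',w[:,:,::-1])
"
```

```text
t 16.4333 tcp [ 0.5844 -0.2402  0.1286] yaw -0.5028 tilt [ 0.0035 -0.0035] delta cm [-0.15 -0.1   0.  ] w [ 0.0014 -0.0048 -0.0048] F [ 2.48 -3.75  1.25] g 13.6 q7 -1.661
[-0.68483334 -0.230616    0.15351159]
```

View pics/w13.png

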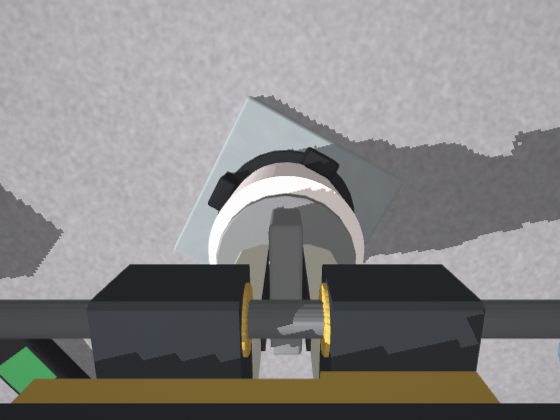

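View pics/z13.png

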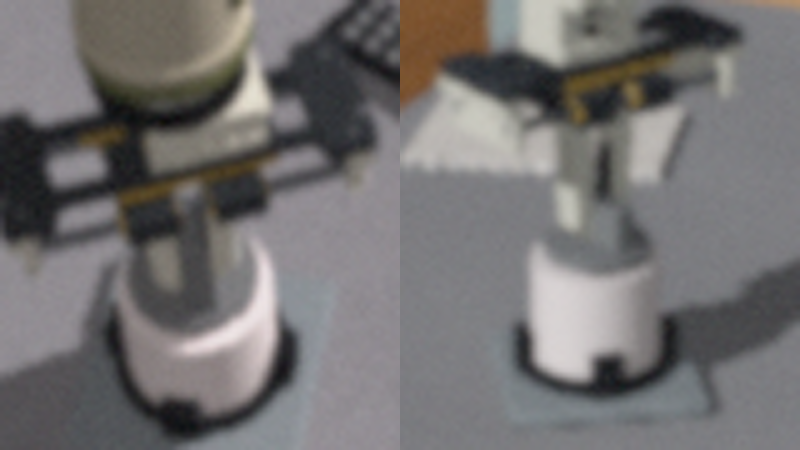

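It rose to 11.0 mm below the rim, which matches the locked depth. Opening the gripper.

>>> {"method": "step_arm", "body": {"plan": "0 0 0 0 0 0 1.6; 0 0 0 0 0 0 2; 0 0 0 0 0 0 3; 0 0 0 0 0 0 4; 0 0 0 0 0 0 4; 0 0 0 0 0 0 4; 0 0 0 0 0 0 4; 0 0 0 0 0 0 4"}}

```text
time_s: 17.25
tcp_pos: [0.5825, -0.236, 0.1278]
ee_rot: [-3.042, 0.78, 0.004]
force: [-0.6, -0.7, -0.9]
grip_width: 0.0403
```

>>> {"method": "step_arm", "body": {"plan": "0 0 -0.5 0 0 0 4; 0 0 -1.5 0 0 0 4; 0 0 -2.5 0 0 0 4; 0 0 -2.5 0 0 0 4; 0 0 -2 0 0 0 4; -0.5 0 -1.5 0 0 0 4; -1 0 -0.5 0 0 0 4; 0 0 0 0 0 0 4"}}

```text
time_s: 17.92
tcp_pos: [0.568, -0.2287, 0.2435]
ee_rot: [-3.041, 0.781, 0.008]
force: [-0.8, -0.0, 0.3]
grip_width: 0.0402
```

```bash
python3 -c "
from h import *
go([0.5836,-0.2386,0.1286],-.498)
s=status.read_state();W=viewer.read_camera('wrist');w=W['pixels'];A=viewer.read_camera('scene');B=viewer.read_camera('side')
z=lambda i,x,y:cv2.resize(i[y:y+90,x:x+80],(400,450),interpolation=cv2.INTER_CUBIC)
cv2.imwrite('pics/z14.png',np.hstack([z(A['pixels'],213,210),z(B['pixels'],244,125)])[:,:,::-1]);cv2.imwrite('pics/w14.png',w[:,:,::-1])
"
```

```text
t 17.9167 tcp [ 0.568  -0.2287  0.2435] yaw -0.5026 tilt [-0.0044  0.003 ] delta cm [ 1.9   0.12 11.48] w [-0.0005  0.0053 -0.0046] F [-0.78 -0.01  0.28] g 40.2 q7 -1.69
```

View pics/w14.png

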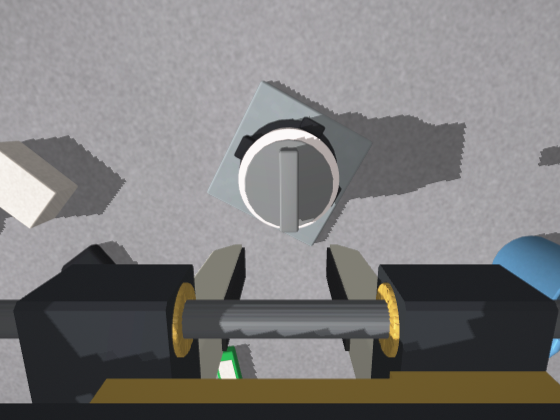

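View pics/z14.png

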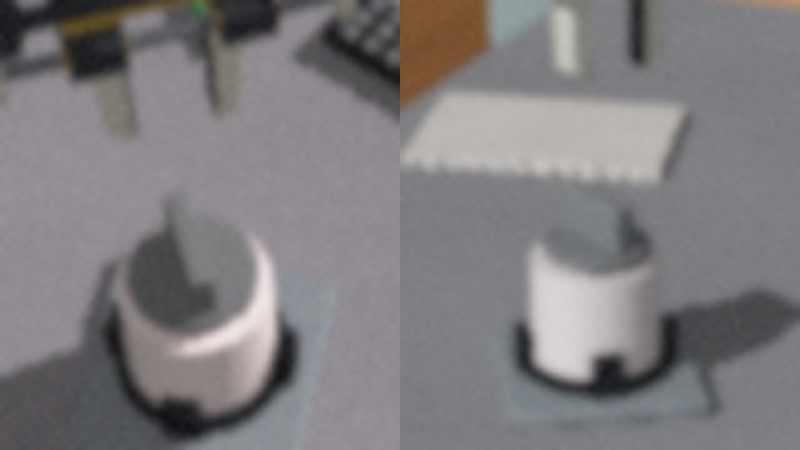

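```bash
python3 -c "
from h import *
s=status.read_state();c=viewer.read_camera('wrist');w=c['pixels']
g=np.array([.5832,-.2387]); N=500; xs=np.linspace(-.05,.05,N)
for z,n in((.1345,'ft'),(.1025,'fc')):
    mp=np.array([[proj(c,[g[0]+x,g[1]-y,z],s) for x in xs] for y in xs],np.float32)
    cv2.imwrite(f'pics/{n}.png',cv2.remap(w,mp[:,:,0],mp[:,:,1],cv2.INTER_CUBIC)[:,:,::-1])
a=cv2.imread('pics/ft.png');b=cv2.imread('pics/fc.png');cv2.imwrite('pics/f.png',cv2.resize(np.hstack([a,b]),(800,400)))
"
```

```text
(no output)
```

View pics/ft.png

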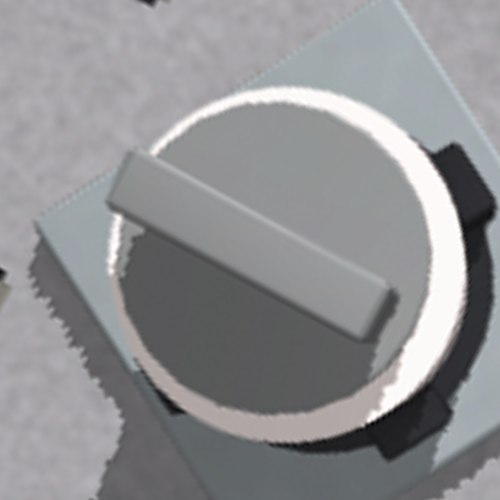

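View pics/fc.png

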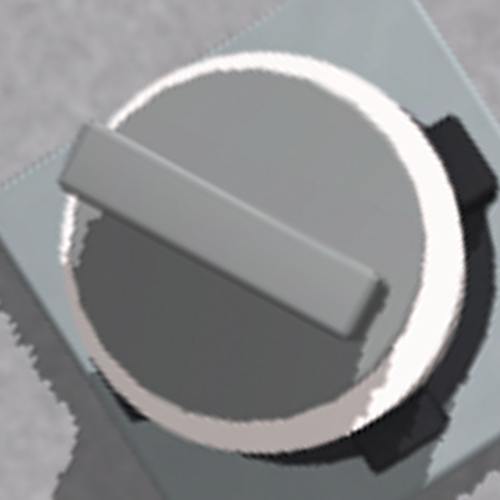

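The bar's yaw is −0.48, i.e. 0.73 rad from the notches, inside the pocket range. The cover measures 71.1 mm when rectified at the locked height, matching the reading on the desk. One last check of the surroundings.

```bash
python3 -c "
from h import *
c=viewer.read_camera('scene');cv2.imwrite('pics/end.png',c['pixels'][:,:,::-1])
s=cv2.imread('pics/scene0.png');d=cv2.absdiff(s,cv2.imread('pics/end.png')).max(2);cv2.imwrite('pics/diff.png',np.hstack([cv2.resize(cv2.imread('pics/end.png'),(400,300)),cv2.resize(cv2.cvtColor(cv2.convertScaleAbs(d,alpha=2),8),(400,300))]))
"
```

```text
(no output)
```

View pics/diff.png

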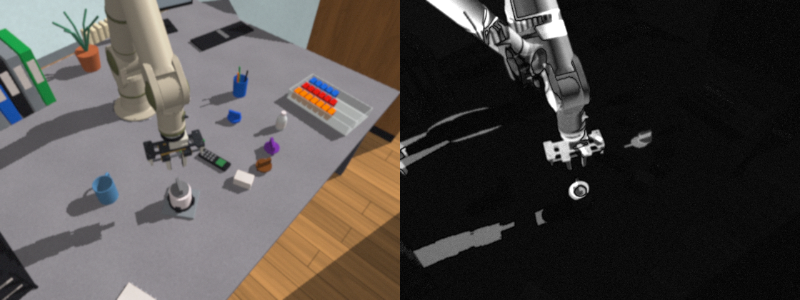

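Apart from the arm and its shadow, the difference picture shows changes only at the lid's old spot and at the canister. No bystander moved. Handing in.

```bash
python3 -c "
from bench import workorder
print(workorder.close_job())"
```

```text
the job is handed in; nothing more can be done
None
```

The canister is closed, and my checks indicate the lid is locked. I gripped the grey lid by its bar, let the lugs down through the notches (measured at yaw 0.25) without contact force, and pressed to about 14.7 mm against the spring. I then twisted clockwise to the end stop, eased off, let it rise and released. The job was handed in at about 18 s of the 72 s allowed.

**Last checks:**
- **Turn:** the lid sits 0.73 rad from the notches, inside the 0.67–0.75 pocket range.
- **Height:** it rose to about 11 mm below the rim before release. Afterwards it stayed level, and its apparent size fits the locked height. That size check is rough: at 14 mm the cover would look only about 1% smaller.
- **Surroundings:** the before/after picture shows no bystander moved, and the gripper is clear of everything.

**What did not go cleanly:**
- **Cover touched:** the fingertips touched the lid's cover with about 8 N before the grasp. I backed off and then gripped.
- **At the end stop:** the twist reached about 0.7 N m, or roughly 23 N over both lugs. The arm read 0.79 rad there, a little past the 0.75 stop, and sat about 2 mm off the canister's axis.
- **First rise:** it caught after about 1 mm. Backing the twist off another 0.02 rad and nudging sideways freed it.

I did not test the lock by trying to turn the lid back.

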